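Wheel the fossil dolly up to its buffer stop and set the floor lock

TASK

Take the small trolley that carries the fossil bone by its blue handle and, without lifting it, push it straight ahead until its four swivel castors have swung round and trail straight, then steer it between the yellow tapes and gently up to the aluminium stop until its front rests square against both rubber buffers. Then let go and press its red floor-lock pedal down until the rubber foot bears firmly on the board, without forcing it, so that it cannot roll while the bone is worked on. Do not jolt the bone or disturb anything else.

Things in the scene. Friction and masses are not known exactly. Their poses are not given: they have to be found in the camera images.
- dolly: wooden tray trolley, 228 long, 126 wide, 53 to its rim, with a fossil bone bedded in it (to 122 high, thick end ahead); about 1 kg. Origin on the board under the tray's middle; x ahead (from blue handle to front edge), y left, z up. Runs on four swivel castors, 82 ahead and 68 behind the origin, 40 either side; it takes 1 to 3 N to push and stays where it is let go.
- handle (a point): middle of the trolley's blue handle, a level round bar 12 thick, about 88 long across the trolley (along its y), 120 behind its origin and 130 above the board. Grip it across from above; 40 and more is free under it, and the bone's low end lies 17 ahead of it, 55 lower.
- castor_front_left (a joint): swivel angle of the front left castor about the vertical, rad: 0 (or a full turn either way) is trailing straight, wheel behind its pivot; 3.14 is reversed. Trail 14 mm, rolling wheel 25 mm; swings freely, to near 0 within some 40 to 60 mm of pushing straight ahead
- castor_front_right (a joint): the same for the front right castor
- castor_rear_left (a joint): the same for the rear left castor
- castor_rear_right (a joint): the same for the rear right castor
- nose_left (a point): point on the flat front edge of the trolley's tray, 114 ahead of its origin, 45 to its left, 36 above the board
- nose_right (a point): the same 45 to its right
- pedal: red floor-lock pedal behind the handle (bar 68 ahead, 52 higher), pad 34 x 34; origin at the middle of its top, 188 behind the trolley's origin, 78 above the board when up. Slides straight down (up to 23) against a steady 3 N, stays where left. Its rubber foot, set differently each time, meets the board after 5 to 17, then about 4 N more per mm. 8 N in all sets it firmly; over 15 N is forcing.
- run_board: fixed plywood board on battens, 242 x 554, on which the trolley rolls; origin on the table under its middle, its top 50 above the table
- buffer_stop: aluminium stop 150 wide, 50 high, fixed on the board, with two rubber buffers 90 apart facing the trolley. Origin on the board midway under the buffers' faces; x is the parking direction, so a parked trolley has this x and y, and its origin 114 behind. Two yellow tapes run back from it, inner edges 72 either side of the middle.
- glue_bottle: white glue bottle, 40 across, 123 tall; bystander
- acetone_bottle: tan bottle with blue cap, 60 across, 143 tall; bystander
- flake: grey stone, 34 x 50 x 22; bystander
- scribe_rest: steel engraving pen lying, 19 x 164 x 19; bystander

How it is judged:
On the way, in this order (a step that is already met when the one before it is completed fails the run):
1. all four castors trail straight (within 20 degrees) after pushing, with the front still over 50 mm short of the buffers ((value of joint castor_front_left between -0.35 and 0.35 rad or value of joint castor_front_left between 5.933 and 6.633 rad or value of joint castor_front_left between -6.633 and -5.933 rad) and (value of joint castor_front_right between -0.35 and 0.35 rad or value of joint castor_front_right between 5.933 and 6.633 rad or value of joint castor_front_right between -6.633 and -5.933 rad) and (value of joint castor_rear_left between -0.35 and 0.35 rad or value of joint castor_rear_left between 5.933 and 6.633 rad or value of joint castor_rear_left between -6.633 and -5.933 rad) and (value of joint castor_rear_right between -0.35 and 0.35 rad or value of joint castor_rear_right between 5.933 and 6.633 rad or value of joint castor_rear_right between -6.633 and -5.933 rad) and distance of dolly from where it was at the start of the episode above 0.02 m and x of each of nose_left, nose_right in the frame of buffer_stop below -0.05 m), for 0.1 s.
2. the trolley stands between the tapes (12 mm) with its front within 5 mm of both buffers, the floor lock not yet biting (x of each of nose_left, nose_right in the frame of buffer_stop above -0.005 m and y of dolly in the frame of buffer_stop between -0.012 and 0.012 m and contact force between pedal and run_board below 0.5 N), for 0.2 s.
At the end, for the whole second after the job is handed in: The trolley stands at rest on its wheels between the tapes (within 12 mm of the middle), its front within 5 mm of both buffers, and the floor lock's rubber foot bears on the board with over 1.2 N after the pedal is let go (x of each of nose_left, nose_right in the frame of buffer_stop above -0.005 m and y of dolly in the frame of buffer_stop between -0.012 and 0.012 m and contact force between pedal and run_board above 1.2 N and linear speed of dolly below 0.01 m/s and angle between dolly's own z axis and vertical below 0.04 rad); the robot touches nothing.
It fails at once if the trolley is lifted (6 mm) or tipped (3.5 degrees) (height (world z) of dolly above 0.056 m or angle between dolly's own z axis and vertical above 0.06 rad).
It fails at once if the trolley bears on the stop with over 18 N (contact force between dolly and buffer_stop above 18 N).
It fails at once if the lock's foot is forced on the board with over 14 N (contact force between pedal and run_board above 14 N).
It fails at once if the trolley is jerked or shoved along faster than 0.25 m/s (linear speed of dolly above 0.25 m/s).
It fails at once if one of the other things is moved by over 20 mm (distance of any of glue_bottle, acetone_bottle, flake, scribe_rest from where it was at the start of the episode above 0.02 m).
It also fails if it takes over 53 s, if anything falls off the work surface, if the arm or the gripper's body presses on something with over 40 N, if the wrist force passes 120 N, or if a joint passes its speed limit or range.

ROBOT

A 6-joint arm with a two-finger parallel gripper is mounted at the origin on the work surface; the furniture and walls round the work are solid. World frame = base frame: x ahead of the robot, y to its left, z up, the work surface at z = 0. Lengths are in m, angles in rad, forces in N, time in s.
With the tool pointing down it reaches from about 0.375 to 0.975 m from the base axis. Payload 3.8 kg.
Tool frame: the origin (TCP) lies on the centre line of the jaws, within the pads' length; the fingertips stand 17 mm ahead of it and the grasp point (between the pads) lies 2 mm behind it (bot.tip_extent is the distance from the TCP to the fingertips, in m); z points along the fingers, y is the line along which they close (so a half turn about z gives the same grasp; the last joint's range is limited). The gripper opens to 85 mm and grips with 20 to 120 N. Pads are 22 mm wide; open, the fingers measure 114 mm over their backs; the gripper's body (76 mm by 85 mm) begins 54 mm behind the grasp point. The pads swing forward as they close: fully open they stand 13 mm farther back than shut.
Start: joints at [-0.037, 0.264, 1.604, -0, 1.274, -0.037], TCP at [0.675, -0, 0.248] pointing down, gripper open.
Joint ranges: [-2.63, 2.63], [-0.94, 2.18], [0.31, 2.57], [-1.31, 4.45], [0, 2.66], [-2.55, 2.55]. Speed limits (rad/s): [2.57, 2.57, 3.14, 3.14, 3.14, 3.14].

INTERFACE

Orientations are given as a rotation vector (axis times angle).
In Python, from workcell import readout, read_camera, finish_job, bot gives the robot as it stands.
- The arm moves only by the tool jog_arm, never from a script. Its argument "deltas" is one flat list of numbers, 7 for each row, row after row: the shift along the tool's x, y, z in m, then the turn, a rotation vector about the tool's x, y, z in degrees, then the gripper command: -1 is shut, 1 is fully open, values between are in proportion. A call has 1 to 8 rows; each row is the pose to reach, as a shift and turn from the pose commanded when the call began, along the tool's axes at that moment; what a row does not reach only later rows make up. A row lasts 1/10 s, in which the tool goes at most 50 mm and 8.59 degrees, less where a joint would pass 70% of its speed; a pose out of reach is approached as far as the arm can. A call with a gripper value outside its range is refused whole. The fingers move at their own pace and stop on an object; "squeeze" is the grip in N (left out, the last holds). Time passes only in rows, so rows that repeat a pose let the fingers close. It gives the time, the measured TCP pose, the force, the opening and the grip force at its end, in the units of the state.
- readout.read_state(): the state, without advancing time (a new reading comes with each control period).
- read_camera(name): name is "scene" or "side" or "wrist"; returns a dict with "color" (480x640x3 uint8, blue, green, red), "fx", "fy", "cx", "cy" (pixels), "origin" and "attitude" of the camera in the world. Camera axes: x right, y down, z forward; pixel columns grow to the right and rows downward; lengths in m; the calibration is good to about 2 mm. A picture is of the moment at which its call begins. There is no depth.
- finish_job(): hands the job in; it is judged then, once.
The state is a dict: "time": time; "q": joint angles; "joint_vel": joint speeds; "joint_torque": joint torques, N m; "tool_pos": TCP position; "tcp_rot": TCP orientation; "wrist_force": force on the tool from outside, world axes, zero at the start; "torque": the same for the moment, N m; "width": opening from 0.0 (shut) to 1.0 (fully open); "grip_force": force on a finger pad.
Only numpy, scipy, OpenCV 4.12 (cv2) and the standard library are available. Lean on these libraries where they do the work, as an engineer would, in place of code of your own. Each camera call takes 0.05 s, during which the arm holds its last target. There are 200 camera calls.

## Working session

There is one attempt and no reset: what is moved stays moved. The work goes in short steps, Python scripts to look and compute and a tool call to move; the robot and the scene stay as the last step left them, time stands still between calls to the robot, and variables do not carry over. Pictures are saved under pics/ and viewed, at most 10 in all, crops included, and the job is handed in when it is done.

Besides the shell and the picture viewer there is one more tool, called as name(argument=value, ...) on one line, values as JSON. jog_arm: Moves the arm, as the interface text tells. Its arguments: {"type":"object","properties":{"deltas":{"type":"array"},"squeeze":{"type":"number"}},"required":["deltas"]}

```bash
mkdir -p pics; ls; python3 - <<'E'
from workcell import *
import cv2,numpy as np
for n in ["scene","side"]:
    c=read_camera(n); cv2.imwrite(f"pics/{n}0.png",c["color"]); print(n,c["fx"],c["cx"],c["cy"],c["origin"],np.round(c["attitude"],4).tolist())
s=readout.read_state();print(s)
E
```

```text
pics
scene 593.0702312460757 327.4062487885641 238.71746929989774 [0.19217393 0.58344558 0.9513426 ] [-0.7216, 2.6863, -1.003]
side 600.9103689066881 323.24370623503967 236.50326160914258 [ 0.0575526  -0.89054851  0.49304063] [-1.8753, 0.5014, -0.3296]
{'time': 0.1, 'q': array([-3.68729010e-02,  2.64696095e-01,  1.60527342e+00, -2.21066302e-06,
        1.27373542e+00, -3.69049570e-02]), 'joint_vel': array([-0.00223253, -0.00117734, -0.0015323 , -0.00070133, -0.00057067,
       -0.00103201]), 'joint_torque': array([ 2.96398039e-04, -5.16707003e+01, -3.68589377e+01,  1.30520286e-05,
        6.22219843e-03,  5.24967299e-05]), 'tool_pos': array([6.74345742e-01, 3.98783267e-05, 2.47054766e-01]), 'tcp_rot': array([-2.22031123, -2.22038385,  0.00225935]), 'wrist_force': array([ 0.13372898, -0.14769678, -0.5801236 ]), 'torque': array([-0.03236295,  0.09257692, -0.0102812 ]), 'grip_force': 0.0, 'width': 1.0040767391117305}
```

View pics/scene0.png

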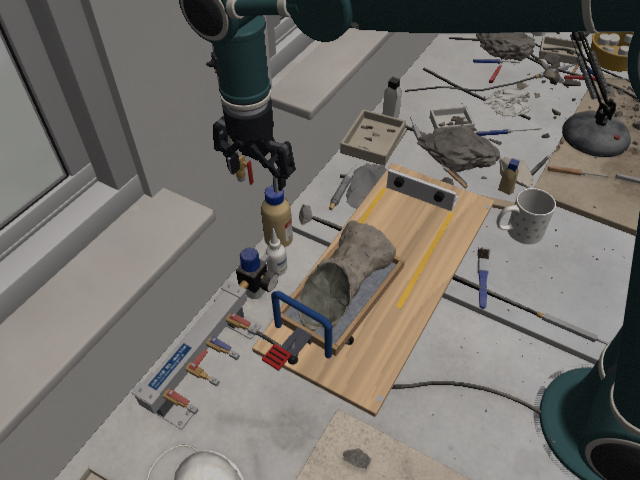

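View pics/side0.png

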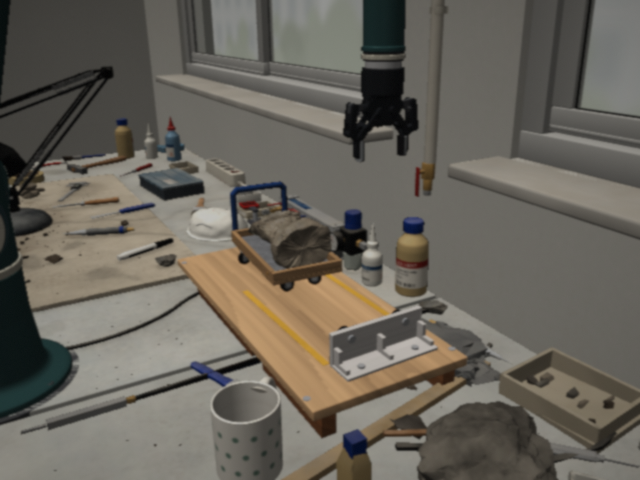

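```bash
python3 - <<'E'
import cv2
a=cv2.imread("pics/scene0.png")[260:380,245:405]; cv2.imwrite("pics/c1.png",cv2.resize(a,None,fx=5,fy=5,interpolation=cv2.INTER_CUBIC))
a=cv2.imread("pics/side0.png")[175:385,170:450]; cv2.imwrite("pics/c2.png",cv2.resize(a,None,fx=2.8,fy=2.8,interpolation=cv2.INTER_CUBIC))
E
```

```text
(no output)
```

View pics/c1.png

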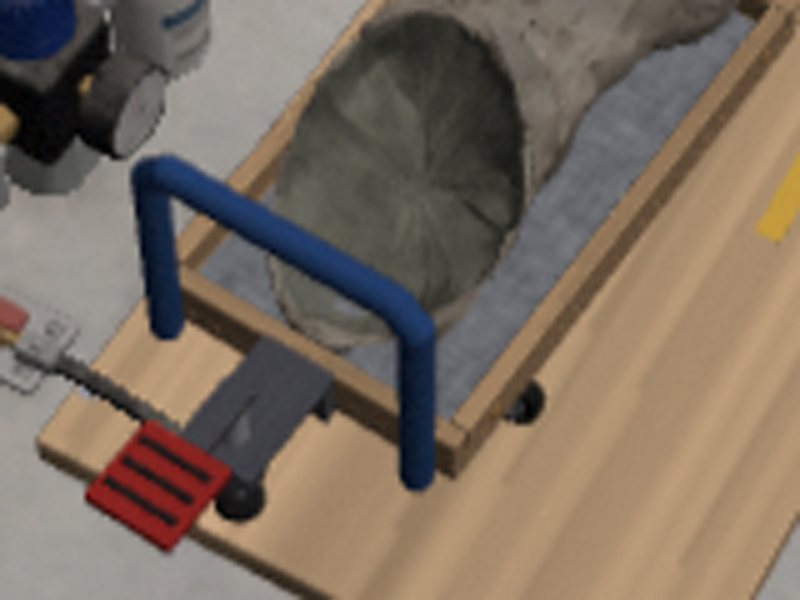

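View pics/c2.png

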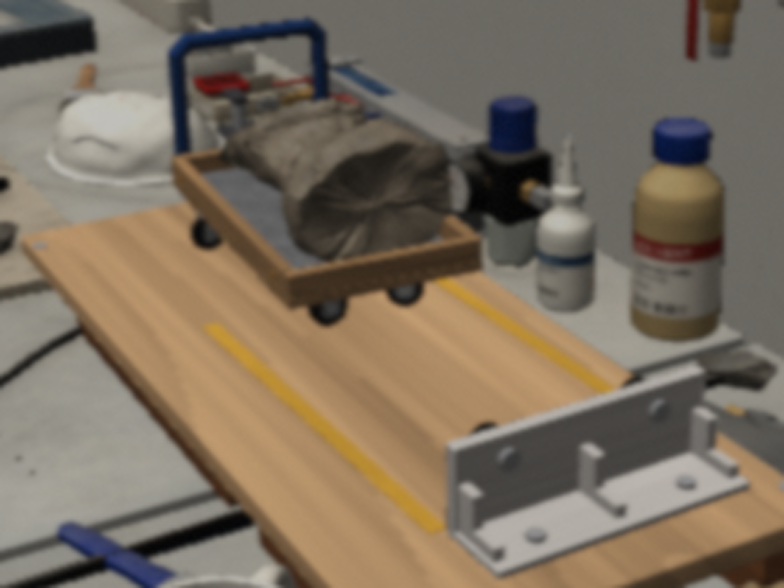

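```bash
cat > h.py <<'E'
import numpy as np
from scipy.spatial.transform import Rotation as R
from scipy.optimize import least_squares
C={"scene":(593.07,327.406,238.717,[0.19217393,0.58344558,0.9513426],[-0.7216,2.6863,-1.003]),
"side":(600.91,323.244,236.503,[0.0575526,-0.89054851,0.49304063],[-1.8753,0.5014,-0.3296])}
def ray(cam,u,v,z):
    f,cx,cy,o,a=C[cam]; d=R.from_rotvec(a).apply([(u-cx)/f,(v-cy)/f,1]); o=np.array(o); return o+d*(z-o[2])/d[2]
def proj(cam,p):
    f,cx,cy,o,a=C[cam]; c=R.from_rotvec(a).inv().apply(np.asarray(p)-o); return c[...,:2]/c[...,2:]*f+[cx,cy]
def w(pose,p):
    x,y,t=pose; p=np.atleast_2d(p).astype(float); c,s=np.cos(t),np.sin(t)
    return np.c_[x+c*p[:,0]-s*p[:,1], y+s*p[:,0]+c*p[:,1], p[:,2]+.05]
def fit(obs,x0):
    f=lambda q: np.concatenate([(proj(c,w(q,p)[0])-uv) for c,p,uv in obs])
    r=least_squares(f,x0,loss="soft_l1"); return r.x,f(r.x).reshape(-1,2).round(1)
c1=lambda u,v:(245+u/5-.4,260+v/5-.4)
c2=lambda u,v:(170+u/2.8-.3,175+v/2.8-.3)
E
python3 - <<'E'
from h import *
np.set_printoptions(suppress=True,precision=4)
for n,z,u,v in [("bar",.18,*c1(284,250)),("ped",.128,*c1(158,485)),("bl",.05,*c1(40,440)),("b2",.05,388,167),("b3",.05,492,200),("b4",.05,377,410),("bufL",.086,398,182),("bufR",.086,444,198)]: print(n,ray("scene",u,v,z))
S,D="scene","side"
obs=[(S,(-.120,0,.130),c1(284,250)),(S,(-.188,0,.078),c1(158,485)),(S,(-.171,.017,.078),c1(148,422)),(S,(-.171,-.017,.078),c1(232,472)),(S,(-.205,-.017,.078),c1(168,550)),(S,(-.205,.017,.078),c1(86,495)),
(S,(-.114,-.063,.053),c1(462,440)),(D,(.114,-.063,.053),c2(290,275)),(D,(.114,.063,.053),c2(478,240)),(D,(-.114,-.063,.053),c2(178,160)),(D,(-.12,0,.13),c2(248,36))]
print(*fit(obs,[.6,.2,0]))
# tapes/stop, lines from side: right tape inner edge ends, left tape inner
for n,u,v in [("tR far",218,325),("tR near",440,522),("tL far",440,285),("tL near",605,390)]: print(n,ray("side",*c2(u,v),.05))
for n,u,v in [("tR far",398,305),("tR near",449,213),("tL near",382,192),("tL vis",362,222)]: print(n,ray(S,u,v,.05))
E
```

```text
bar [0.492  0.1519 0.18  ]
ped [0.4999 0.2178 0.128 ]
bl [0.5742 0.1889 0.05  ]
b2 [ 0.5767 -0.3457  0.05  ]
b3 [ 0.3384 -0.3628  0.05  ]
b4 [0.3351 0.1832 0.05  ]
bufL [ 0.5223 -0.2771  0.086 ]
bufR [ 0.4199 -0.2813  0.086 ]
[ 0.4862  0.0296 -1.6426] [[-0.6 -1.9]
 [ 0.4 -0.3]
 [ 0.4 -0.8]
 [ 0.7 -0.2]
 [ 0.4  0.2]
 [-0.5  0.3]
 [-1.   2.4]
 [-0.8  0.3]
 [ 2.2 -1. ]
 [-2.8 -1.5]
 [ 0.  -0.8]]
tR far [ 0.396  -0.0145  0.05  ]
tR near [ 0.4028 -0.2756  0.05  ]
tL far [ 0.5413 -0.033   0.05  ]
tL near [ 0.5496 -0.2046  0.05  ]
tR far [ 0.3945 -0.0182  0.05  ]
tR near [ 0.4031 -0.2815  0.05  ]
tL near [ 0.5525 -0.2674  0.05  ]
tL vis [ 0.5486 -0.168   0.05  ]
```

jog_arm(deltas=[0.07, -0.09, 0, 0, 0, -17, 1, 0.149, -0.18, 0, 0, 0, -34, 1, 0.149, -0.18, 0, 0, 0, -43, 1, 0.149, -0.18, 0, 0, 0, -51, 1, 0.149, -0.18, 0, 0, 0, -60, 1, 0.149, -0.18, 0, 0, 0, -68, 1, 0.149, -0.18, 0, 0, 0, -68, 1, 0.149, -0.18, 0, 0, 0, -68, 1])

```text
time: 0.9
tool_pos: [0.4942, 0.1493, 0.2479]
tcp_rot: [-0.589, -3.085, 0.0]
wrist_force: [-1.0, 0.0, -0.0]
width: 1.001
grip_force: 0.0
```

jog_arm(deltas=[0, 0, 0, 0, 0, -8.5, 1, 0, 0, 0, 0, 0, -17, 1, 0, 0, 0, 0, 0, -18, 1, 0, 0, 0, 0, 0, -18, 1])

```text
time: 1.3
tool_pos: [0.4947, 0.1489, 0.2479]
tcp_rot: [-0.114, -3.139, 0.0]
wrist_force: [-0.0, 0.3, 0.3]
width: 0.999
grip_force: 0.0
```

```bash
python3 - <<'E'
from workcell import *
import cv2,numpy as np
c=read_camera("wrist"); cv2.imwrite("pics/w1.png",c["color"]); print([c[k] for k in ("fx","cx","cy","origin")],np.round(c["attitude"],4).tolist())
s=readout.read_state();print({k:s[k] for k in("time","q","tool_pos","tcp_rot")})
a=cv2.imread("pics/scene0.png")[155:315,350:500]; cv2.imwrite("pics/c3.png",cv2.resize(a,None,fx=3.75,fy=3.75,interpolation=cv2.INTER_CUBIC))
E
```

```text
[331.73780818952355, 315.2435981247538, 238.00900584662872, array([0.41040373, 0.15591989, 0.37304267])] [2.1113, 1.9635, 0.3259]
{'time': 1.35, 'q': array([ 2.44162206e-01, -3.69004086e-02,  1.93761458e+00,  3.01090621e-05,
        1.24144883e+00, -1.25393362e+00]), 'tool_pos': array([0.49480325, 0.14894248, 0.24799786]), 'tcp_rot': array([-1.14167624e-01, -3.13896118e+00,  2.04995513e-04])}
```

View pics/c3.png

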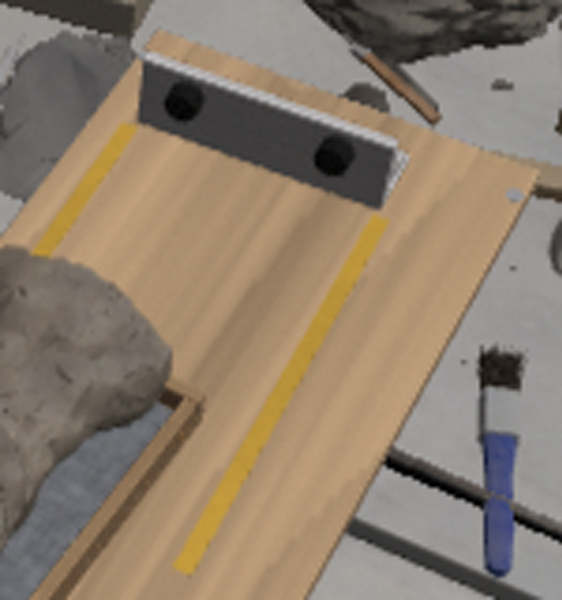

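View pics/w1.png

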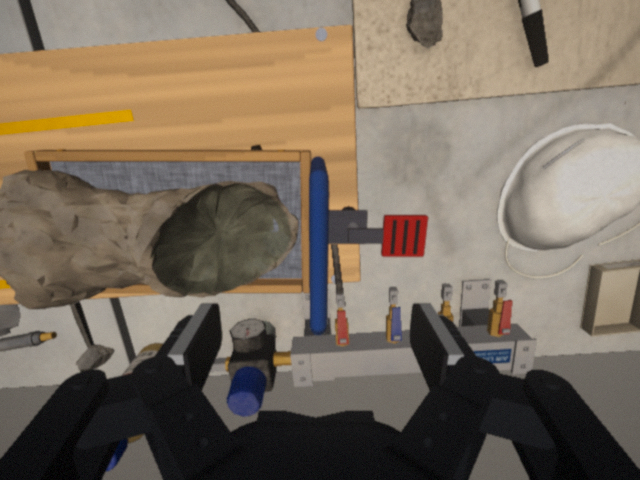

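```bash
cat >> h.py <<'E'
c3=lambda u,v:(350+u/3.75-.37,155+v/3.75-.37)
def stopfit():
    S,D="scene","side"
    T=[(S,c3(138,126),1),(S,c3(52,255),1),(S,c3(370,217),-1),(S,c3(175,568),-1),(D,c2(218,325),-1),(D,c2(440,522),-1),(D,c2(440,285),1),(D,c2(605,390),1)]
    P=[(S,(1,.075,0),c3(138,121)),(S,(1,-.075,0),c3(382,208)),(S,(1,.075,.05),c3(142,60)),(S,(1,-.075,.05),c3(395,148)),(S,(0,.045,2),c3(182,101)),(S,(0,-.045,2),c3(333,155))]
    def f(q,sep=False):
        x,y,t,xp,zb=q; r=[]
        for c,uv,s in T:
            p=ray(c,*uv,.05); r.append((-(p[0]-x)*np.sin(t)+(p[1]-y)*np.cos(t)-s*.072)*500)
        for c,p,uv in P:
            p=(xp if p[0] else 0,p[1],zb if p[2]==2 else p[2]); r+=list(proj(c,w((x,y,t),p)[0])-uv)
        return np.array(r)
    r=least_squares(f,[.475,-.28,-1.54,.012,.036],loss="soft_l1"); return r.x,f(r.x).round(1)
E
python3 - <<'E'
from h import *
np.set_printoptions(suppress=True,precision=4)
print(*stopfit())
C["wrist"]=(331.74,315.244,238.009,[0.41040373,0.15591989,0.37304267],[2.1113,1.9635,0.3259])
S,D,W="scene","side","wrist"
oS=[(S,(-.120,0,.130),c1(284,250)),(S,(-.188,0,.078),c1(158,485)),(S,(-.171,.017,.078),c1(148,422)),(S,(-.171,-.017,.078),c1(232,472)),(S,(-.205,-.017,.078),c1(168,550)),(S,(-.205,.017,.078),c1(86,495)),
(S,(-.114,-.063,.053),c1(462,440))]
oD=[(D,(.114,-.063,.053),c2(290,275)),(D,(.114,.063,.053),c2(478,240)),(D,(-.114,-.063,.053),c2(178,160)),(D,(-.12,0,.13),c2(248,36))]
oW=[(W,(-.12,0,.13),(318,245)),(W,(-.12,-.044,.13),(319,160)),(W,(-.12,.044,.13),(317,330)),(W,(-.188,0,.078),(405,236)),(W,(-.171,-.017,.078),(386,215)),(W,(-.171,.017,.078),(383,255)),(W,(-.205,-.017,.078),(427,215)),(W,(-.205,.017,.078),(424,257)),(W,(-.114,-.063,.053),(309,151)),(W,(-.114,.063,.053),(309,292)),(W,(.114,-.063,.053),(29,152))]
for o in (oS,oW,oS+oD+oW): print(*fit(o,[.48,.03,-1.6]))
for u,v in [(132,116+7),(0,134)]: print(ray(W,u,v,.05))
E
```

```text
[ 0.4765 -0.277  -1.54    0.0108  0.0388] [ 0.3 -0.   0.2 -0.1 -0.2 -0.8  0.2  1.6 -0.4  0.2 -0.4  0.5  0.2 -0.6
 -0.  -0.5  0.   0.  -0.  -0. ]
[ 0.4857  0.0298 -1.6445] [[-0.6 -1.8]
 [ 0.3 -0.2]
 [ 0.4 -0.7]
 [ 0.7 -0.1]
 [ 0.4  0.4]
 [-0.5  0.4]
 [-1.   2.7]]
[ 0.484   0.0321 -1.6404] [[ 0.1 17.3]
 [-0.9 33.2]
 [ 1.1 -7.4]
 [-0.1 -0.1]
 [-1.6 -0.2]
 [-1.3  1.2]
 [ 2.1 -0.3]
 [ 0.4 -0.9]
 [ 0.7 -0.6]
 [ 1.8  1. ]
 [-8.1 -0.8]]
[ 0.4843  0.0319 -1.6406] [[-0.3 -0.3]
 [ 0.7  1.5]
 [ 0.7  0.9]
 [ 1.1  1.5]
 [ 0.8  2.1]
 [-0.2  2.1]
 [-0.6  4. ]
 [-2.2  0.1]
 [ 0.6 -1.3]
 [-4.3 -1.6]
 [-1.4 -0.9]
 [-0.3 17.9]
 [-1.3 33.9]
 [ 0.8 -6.9]
 [-0.5  0.4]
 [-1.9  0.3]
 [-1.6  1.7]
 [ 1.7  0.2]
 [ 0.1 -0.4]
 [ 0.4 -0.1]
 [ 1.6  1.4]
 [-8.3 -0.3]]
[ 0.3966 -0.012   0.05  ]
[ 0.3972 -0.1368  0.05  ]
```

jog_arm(deltas=[0.0017, 0.0017, 0, 0, 0, 0, 0, 0.0017, 0.0017, 0, 0, 0, 0, 0, 0.0017, 0.0017, 0.01, 0, 0, 0, 0, 0.0017, 0.0017, 0.025, 0, 0, 0, 0, 0.0017, 0.0017, 0.04, 0, 0, 0, 0, 0.0017, 0.0017, 0.055, 0, 0, 0, 0, 0.0017, 0.0017, 0.07, 0, 0, 0, 0, 0.0017, 0.0017, 0.07, 0, 0, 0, 0])

```text
time: 2.15
tool_pos: [0.4911, 0.1502, 0.1746]
tcp_rot: [-0.11, -3.134, 0.003]
wrist_force: [-0.1, 0.1, -1.2]
width: 0.496
grip_force: 0.0
```

```bash
python3 - <<'E'
from workcell import *
import cv2,numpy as np
a=read_camera("side")["color"][150:290,200:360]; b=read_camera("scene")["color"][220:360,230:390]
cv2.imwrite("pics/g1.png",cv2.resize(np.hstack([a,b]),None,fx=2.5,fy=2.5,interpolation=cv2.INTER_CUBIC))
E
```

```text
(no output)
```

View pics/g1.png

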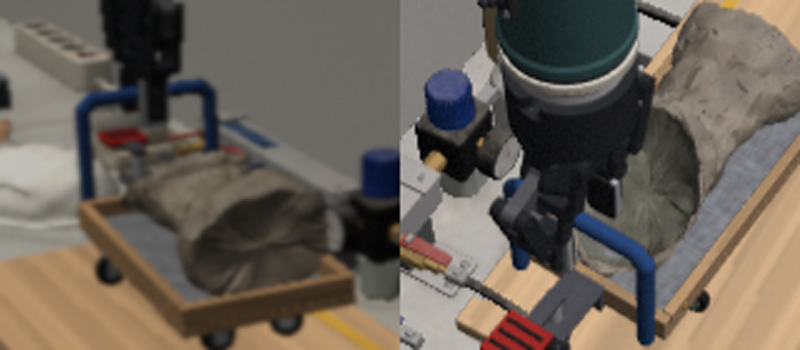

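The fingers straddle the bar at about its middle: side-view bar at (150,92), finger at (150,105).

jog_arm(deltas=[0, 0, -0.001, 0, 0, 0, -0.3, 0, 0, -0.002, 0, 0, 0, -0.5, 0, 0, -0.002, 0, 0, 0, -0.7, 0, 0, -0.002, 0, 0, 0, -0.85, 0, 0, -0.002, 0, 0, 0, -1, 0, 0, -0.002, 0, 0, 0, -1, 0, 0, -0.002, 0, 0, 0, -1, 0, 0, -0.002, 0, 0, 0, -1], squeeze=25)

```text
time: 3.05
tool_pos: [0.4941, 0.151, 0.1812]
tcp_rot: [0.11, 3.138, 0.001]
wrist_force: [0.5, 0.4, 5.7]
width: 0.132
grip_force: 24.7
```

```bash
python3 - <<'E'
from workcell import *
s=readout.read_state();print(s["tool_pos"],s["tcp_rot"],s["wrist_force"],s["torque"],s["width"],s["grip_force"])
E
```

```text
[0.49409107 0.15103443 0.18116939] [1.09658677e-01 3.13804799e+00 9.16429717e-04] [0.46677918 0.42808499 5.69963461] [0.0311524  0.00805196 0.01266453] 0.13157476115348765 24.68877375125885
```

jog_arm(deltas=[0, -0.001, -0.001, 0, 0, 0, -1, 0, -0.003, -0.001, 0, 0, 0, -1, 0, -0.006, -0.001, 0, 0, 0, -1, 0, -0.01, -0.001, 0, 0, 0, -1, 0, -0.014, -0.001, 0, 0, 0, -1, 0, -0.018, -0.001, 0, 0, 0, -1, 0, -0.022, -0.001, 0, 0, 0, -1, 0, -0.026, -0.001, 0, 0, 0, -1])

```text
time: 3.85
tool_pos: [0.4917, 0.1245, 0.1814]
tcp_rot: [0.11, 3.139, 0.0]
wrist_force: [0.3, 1.4, 3.6]
width: 0.128
grip_force: 24.6
```

jog_arm(deltas=[0, -0.004, -0.0005, 0, 0, 0, -1, 0, -0.008, -0.0005, 0, 0, 0, -1, 0, -0.012, -0.0005, 0, 0, 0, -1, 0, -0.016, -0.0005, 0, 0, 0, -1, 0, -0.02, -0.0005, 0, 0, 0, -1, 0, -0.024, -0.0005, 0, 0, 0, -1, 0, -0.028, -0.0005, 0, 0, 0, -1, 0, -0.032, -0.0005, 0, 0, 0, -1])

```text
time: 4.65
tool_pos: [0.4891, 0.0926, 0.1816]
tcp_rot: [-0.11, -3.139, 0.0]
wrist_force: [0.7, 2.3, 0.2]
width: 0.125
grip_force: 24.3
```

jog_arm(deltas=[0, -0.004, 0, 0, 0, 0, -1, 0, -0.008, 0, 0, 0, 0, -1, 0, -0.012, 0, 0, 0, 0, -1, 0, -0.016, 0, 0, 0, 0, -1, 0, -0.02, 0, 0, 0, 0, -1, 0, -0.024, 0, 0, 0, 0, -1, 0, -0.027, 0, 0, 0, 0, -1, 0, -0.029, 0, 0, 0, 0, -1])

```text
time: 5.45
tool_pos: [0.4872, 0.0637, 0.1816]
tcp_rot: [-0.11, -3.139, 0.0]
wrist_force: [-0.1, 1.1, -1.6]
width: 0.127
grip_force: 24.3
```

```bash
python3 - <<'E'
from workcell import *
import cv2,numpy as np
c=read_camera("side"); a=c["color"][190:390,200:440]; cv2.imwrite("pics/s2.png",cv2.resize(a,None,fx=3,fy=3,interpolation=cv2.INTER_CUBIC))
s=readout.read_state();print(s["tool_pos"],s["tcp_rot"],s["wrist_force"],s["torque"])
E
```

```text
[0.4871735  0.063415   0.18161911] [-1.09825133e-01 -3.13933120e+00  8.76924987e-04] [ 0.18315738 -0.3543528  -1.3879865 ] [-0.06042621 -0.05539116 -0.04897909]
```

View pics/s2.png

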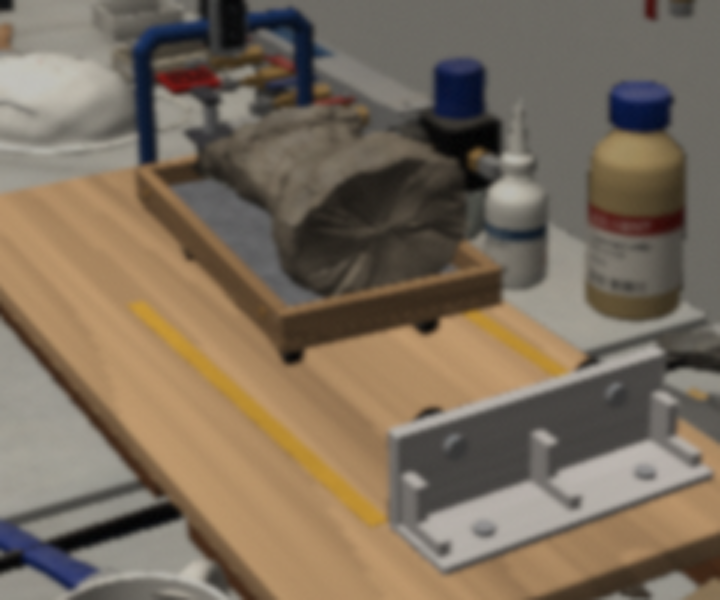

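```bash
python3 - <<'E'
from h import *
np.set_printoptions(suppress=True,precision=4)
g=lambda u,v:(200+u/3-.33,190+v/3-.33)
D="side"
o=[(D,(.114,-.063,.053),g(281,321)),(D,(.114,.063,.053),g(499,272)),(D,(-.114,-.063,.053),g(138,176)),(D,(-.12,0,.13),g(224,24))]
print(*fit(o,[.48,-.05,-1.6]))
p=w((.4788,-.0563,-1.6406),[q[1] for q in o]); print(proj(D,p)-[q[2] for q in o])
E
```

```text
[ 0.4769 -0.0629 -1.6486] [[-0.6 -0.2]
 [ 2.   0.1]
 [-1.  -2.2]
 [ 0.3  1.7]]
[[-0.7041 -2.2031]
 [ 1.0526 -1.9417]
 [-1.8366 -3.4121]
 [-0.7794  0.6681]]
```

jog_arm(deltas=[0, -0.002, 0, 0, 0, -0.1, -1, 0.0005, -0.006, 0, 0, 0, -0.4, -1, 0.001, -0.011, 0, 0, 0, -0.8, -1, 0.002, -0.016, 0, 0, 0, -1.2, -1, 0.003, -0.021, 0, 0, 0, -1.6, -1, 0.0043, -0.026, 0, 0, 0, -2.0, -1, 0.0056, -0.031, 0, 0, 0, -2.45, -1, 0.007, -0.0363, 0, 0, 0, -2.9, -1], squeeze=50)

```text
time: 6.3
tool_pos: [0.4777, 0.0278, 0.1818]
tcp_rot: [0.029, 3.141, -0.0]
wrist_force: [0.3, 1.5, -1.9]
width: 0.122
grip_force: 48.6
```

jog_arm(deltas=[0.0013, -0.005, 0, 0, 0, -0.45, -1, 0.0026, -0.01, 0, 0, 0, -0.9, -1, 0.0039, -0.015, 0, 0, 0, -1.3, -1, 0.0052, -0.02, 0, 0, 0, -1.7, -1, 0.0064, -0.025, 0, 0, 0, -2.1, -1, 0.0075, -0.03, 0, 0, 0, -2.5, -1, 0.0083, -0.034, 0, 0, 0, -2.8, -1, 0.0088, -0.0361, 0, 0, 0, -2.9, -1])

```text
time: 7.1
tool_pos: [0.4682, -0.0081, 0.1817]
tcp_rot: [0.049, -3.141, 0.0]
wrist_force: [0.7, 1.1, -2.2]
width: 0.124
grip_force: 48.7
```

```bash
python3 - <<'E'
from workcell import *
import cv2,numpy as np
c=read_camera("scene"); a=c["color"][140:320,320:520]; b=read_camera("side")["color"][230:390,240:440]
cv2.imwrite("pics/full3.png",c["color"])
A=cv2.resize(a,None,fx=2,fy=3.3333*0+2,interpolation=cv2.INTER_CUBIC);B=cv2.resize(b,(400,320),interpolation=cv2.INTER_CUBIC)
A=np.vstack([A]);B=np.vstack([B,np.zeros((40,400,3),np.uint8)]);cv2.imwrite("pics/s3.png",np.hstack([A,B]))
s=readout.read_state();print(s["tool_pos"],s["tcp_rot"],s["wrist_force"],s["torque"])
E
```

```text
[ 0.46819492 -0.00815218  0.1816809 ] [ 4.90403047e-02 -3.14098146e+00  9.33856302e-04] [-1.23255129 -0.64505023 -1.56971134] [-0.0979393   0.00445713 -0.03914967]
```

View pics/s3.png

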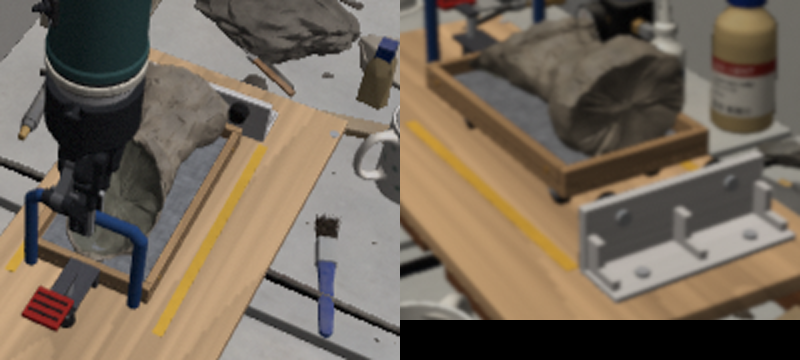

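```bash
python3 - <<'E'
from h import *
np.set_printoptions(suppress=True,precision=4)
S,D="scene","side"
a=lambda u,v:(320+u/2-.25,140+v/2-.25); b=lambda u,v:(240+(u-400)/2-.25,230+v/2-.25)
o=[(S,(-.114,-.063,.053),a(148,292)),(S,(.114,-.063,.053),a(239,128)),(S,(-.188,0,.078),a(48,306)),(S,(-.205,-.017,.078),a(58,329)),(S,(-.205,.017,.078),a(23,309)),(S,(-.171,-.017,.078),a(74,301)),(S,(-.171,.017,.078),a(40,285)),
(D,(.114,-.063,.053),b(563,178)),(D,(.114,.063,.053),b(708,131)),(D,(-.114,-.063,.053),b(428,64))]
print(*fit(o,[.47,-.12,-1.54]))
print(fit(o[:7],[.47,-.12,-1.54])[0],fit(o[7:],[.47,-.12,-1.54])[0])
print("tool-based",.4682+.12*.0308,-.0082-.12*.9995)
E
```

```text
[ 0.472  -0.1307 -1.5483] [[ 0.7 -0.6]
 [ 3.   0.6]
 [ 0.1 -0. ]
 [-0.7 -0.3]
 [-0.9  1.7]
 [ 0.5 -0.7]
 [-0.  -0.4]
 [ 0.  -2.8]
 [ 1.2 -0.8]
 [-1.4 -0.1]]
[ 0.4752 -0.1299 -1.5293] [ 0.4712 -0.1339 -1.5609]
tool-based 0.471896 -0.12814
```

jog_arm(deltas=[0, -0.002, 0.0003, 0, 0, 0, -1, 0, -0.006, 0.0003, 0, 0, 0, -1, 0, -0.01, 0.0003, 0, 0, 0, -1, 0, -0.014, 0.0003, 0, 0, 0, -1, 0, -0.018, 0.0003, 0, 0, 0, -1, 0, -0.021, 0.0003, 0, 0, 0, -1, 0, -0.024, 0.0003, 0, 0, 0, -1, 0, -0.026, 0.0003, 0, 0, 0, -1], squeeze=30)

```text
time: 8.0
tool_pos: [0.4693, -0.034, 0.1816]
tcp_rot: [-0.049, 3.141, -0.0]
wrist_force: [-0.8, 0.0, -0.2]
width: 0.115
grip_force: 49.0
```

jog_arm(deltas=[0, -0.0005, 0, 0, 0, 0, -1, 0, -0.001, 0, 0, 0, 0, -1, 0, -0.0015, 0, 0, 0, 0, -1, 0, -0.002, 0, 0, 0, 0, -1, 0, -0.0025, 0, 0, 0, 0, -1, 0, -0.003, 0, 0, 0, 0, -1, 0, -0.003, 0, 0, 0, 0, -1])

```text
time: 8.7
tool_pos: [0.4696, -0.0355, 0.1817]
tcp_rot: [-0.049, 3.14, 0.004]
wrist_force: [0.5, 6.0, 1.0]
width: 0.12
grip_force: 49.2
```

```bash
python3 - <<'E'
from workcell import *
import cv2,numpy as np
S=read_camera("scene")["color"];D=read_camera("side")["color"]; cv2.imwrite("pics/S4.png",S);cv2.imwrite("pics/D4.png",D)
r=lambda i,x,y:cv2.resize(i[y:y+100,x:x+133],(400,300),interpolation=cv2.INTER_CUBIC)
cv2.imwrite("pics/p4.png",np.vstack([np.hstack([r(S,370,150),r(D,300,270)]),np.hstack([r(S,325,215),r(D,245,210)])]))
s=readout.read_state();print(s["tool_pos"],s["tcp_rot"],s["wrist_force"],s["torque"])
E
```

```text
[ 0.46958297 -0.03549614  0.18163967] [-0.04890631  3.14041051  0.00342652] [0.83098344 5.39000399 0.84738955] [ 0.93084652 -0.03102681 -0.05958264]
```

View pics/p4.png

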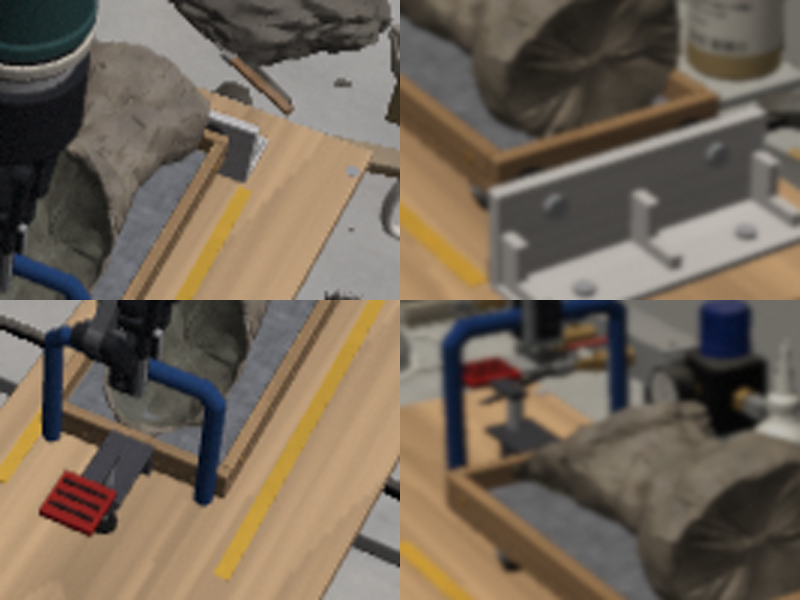

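```bash
python3 - <<'E'
from h import *
np.set_printoptions(suppress=True,precision=4)
S,D="scene","side"; k=.3325
a=lambda u,v:(370+u*k,150+v/3-.3); b=lambda u,v:(325+u*k,215+(v-300)/3-.3)
c=lambda u,v:(300+(u-400)*k,270+v/3-.3); d=lambda u,v:(245+(u-400)*k,210+(v-300)/3-.3)
o=[(S,(.114,-.063,.053),a(228,141)),(S,(-.114,-.063,.053),b(224,491)),(S,(-.171,.017,.078),b(60,471)),(S,(-.171,-.017,.078),b(117,490)),(S,(-.205,-.017,.078),b(95,535)),(S,(-.205,.017,.078),b(40,513)),
(D,(.114,-.063,.053),c(497,158)),(D,(.114,.063,.053),c(718,93)),(D,(-.114,-.063,.053),d(450,478))]
for q in (o,o[:6],o[6:]): print(*fit(q,[.47,-.15,-1.54]))
P,_=stopfit()
# stop-plate rear top edge in side vs model
for n,z,u,v in (("R",.10,491,190),("L",.10,757,107)):
    p=ray(D,*c(u,v),z); print(n,p, "exp",w(P[:3],(P[3],-.075 if n=="R" else .075,.05)))
E
```

```text
[ 0.4738 -0.1557 -1.5423] [[ 0.2 -0.6]
 [ 0.6 -3.4]
 [ 1.4  0.1]
 [-0.2  1.1]
 [-1.7  0.2]
 [-1.  -0.1]
 [-0.1  0.8]
 [ 0.7 -0.2]
 [-2.5 -2.4]]
[ 0.4737 -0.1557 -1.5416] [[ 0.2 -0.6]
 [ 0.7 -3.3]
 [ 1.5  0.2]
 [-0.   1.2]
 [-1.5  0.3]
 [-0.9 -0. ]]
[ 0.4759 -0.1556 -1.558 ] [[-0.3  0.4]
 [ 1.3 -0. ]
 [-0.6 -3.2]]
R [ 0.4013 -0.2885  0.1   ] exp [[ 0.4018 -0.2901  0.1   ]]
L [ 0.5493 -0.2846  0.1   ] exp [[ 0.5518 -0.2855  0.1   ]]
```

jog_arm(deltas=[0, -0.0005, 0, 0, 0, 0, -1, 0, -0.001, 0, 0, 0, 0, -1, 0, -0.001, 0, 0, 0, 0, -1, 0, -0.001, 0, 0, 0, 0, -1])

```text
time: 9.2
tool_pos: [0.4698, -0.0356, 0.1817]
tcp_rot: [-0.048, 3.14, 0.006]
wrist_force: [0.8, 9.1, 1.9]
width: 0.121
grip_force: 49.2
```

```bash
python3 - <<'E'
from workcell import *
import numpy as np
for i in range(4):
    read_camera("wrist"); s=readout.read_state();print(s["tool_pos"],s["tcp_rot"],s["wrist_force"].round(2),s["torque"].round(3))
E
```

```text
[ 0.4697767  -0.03563219  0.1817106 ] [-0.04844983  3.14000686  0.00617237] [1.03 8.77 1.8 ] [ 1.434 -0.147 -0.102]
[ 0.46978559 -0.03562623  0.18171366] [-0.04845743  3.13997309  0.00618014] [1.4  8.82 0.44] [ 1.488 -0.169 -0.121]
[ 0.46977837 -0.03560641  0.18170108] [-0.04841426  3.13999302  0.00623101] [1.21 8.77 1.49] [ 1.407 -0.162 -0.066]
[ 0.46976199 -0.03561919  0.1816901 ] [-0.04847133  3.14005955  0.00620119] [1.76 8.8  1.09] [ 1.406 -0.081 -0.07 ]
```

```bash
python3 - <<'E'
from h import *
import cv2
from scipy.optimize import minimize
np.set_printoptions(suppress=True,precision=4)
P,_=stopfit(); im=cv2.cvtColor(cv2.imread("pics/scene0.png"),cv2.COLOR_BGR2GRAY)
x0,y0,K=385,165,8
crop=cv2.resize(im[y0:y0+45,x0:x0+75],None,fx=K,fy=K,interpolation=cv2.INTER_LINEAR)
print(im[175:190,388:412:2])
m=(crop<38).astype(np.uint8)
n,l,st,ce=cv2.connectedComponentsWithStats(m); print(st[(st[:,4]>1500)],ce[st[:,4]>1500])
th=np.linspace(0,2*np.pi,40)
def cost(q):
    p,h,r=q; M=np.zeros_like(m)
    for s in(.045,-.045):
        pts=np.vstack([proj("scene",w(P[:3],np.c_[np.full(40,P[3]-xx),s+r*np.cos(th),h+r*np.sin(th)])) for xx in(0,p)])
        cv2.fillConvexPoly(M,cv2.convexHull((((pts-[x0,y0]+.5)*K)).astype(np.int32)),1)
    T=np.where(M.any(),0,0); return -(M&m).sum()/((M|m)&R).sum()
R=np.zeros_like(m)
for i in range(1,n):
    a=st[i]
    if 1500<a[4]<9000 and a[0]>0 and a[1]>0: R[max(0,a[1]-20):a[1]+a[3]+20,max(0,a[0]-20):a[0]+a[2]+20]=1
m&=R
for p in(.008,.012,.016,.020,.024):
    r=minimize(lambda q:cost((p,*q)),[.036,.010],method="Nelder-Mead",options=dict(initial_simplex=[[.036,.010],[.030,.010],[.036,.007]])); print(p,r.x,r.fun)
E
```

```text
[[ 61  62  62  63  63  66 103 165 177 173 168 145]
 [ 62  61  63  60  62  45  51  93 124 180 174 168]
 [ 62  60  60  62  40  29  33  56  73 104 176 175]
 [ 62  61  61  60  17  22  25  35  61  62  96 141]
 [ 62  62  63  60  22  24  25  25  63  62  57  82]
 [ 62  60  61  41  14  22  26  24  47  61  62  62]
 [ 60  59  61  20  13  11  24  18  43  61  61  62]
 [ 61  60  60   5   7  12  18  24  48  62  61  61]
 [ 61  61  60  10   5  12   7  21  59  59  59  60]
 [ 64  62  62  30   9   8   4  21  62  62  61  61]
 [ 63  63  62  53  12   5  12  34  61  60  60  61]
 [ 63  60  63  62  31   4   9  57  58  59  60  61]
 [ 60  62  63  61  55  43  53  59  61  58  60  60]
 [112  79  60  64  63  59  62  60  62  61  62  59]
 [146 136  76  58  61  63  62  62  61  62  59  61]]
[[     0      0    600    360 205279]
 [    70     96     84     84   5239]
 [   390    211     86     86   5475]] [[300.7627 178.5875]
 [111.5803 137.5472]
 [431.6327 254.0422]]
0.008 [0.0278 0.0355] 590258033844539.2
0.012 [0.006 0.052] 590258033844539.2
0.016 [0.006 0.052] 590258033844539.2
0.02 [0.006 0.052] 590258033844539.2
0.024 [0.033 0.028] 590258033844539.2<stdin>:17: RuntimeWarning: overflow encountered in scalar negative
```

```bash
python3 - <<'E'
from h import *
import cv2
from scipy.optimize import minimize
np.set_printoptions(suppress=True,precision=4)
P,_=stopfit(); im=cv2.cvtColor(cv2.imread("pics/scene0.png"),cv2.COLOR_BGR2GRAY)
x0,y0,K=385,165,8
crop=cv2.resize(im[y0:y0+45,x0:x0+75],None,fx=K,fy=K,interpolation=cv2.INTER_LINEAR)
m=np.zeros(crop.shape,bool); m[80:195,55:170]=1; m[195:310,375:490]=1; R=m.copy(); m&=crop<40
th=np.linspace(0,2*np.pi,40)
def cost(q):
    p,h,r=q; M=np.zeros(m.shape,np.uint8)
    for s in(.045,-.045):
        pts=np.vstack([proj("scene",w(P[:3],np.c_[np.full(40,P[3]-xx),s+r*np.cos(th),h+r*np.sin(th)])) for xx in(0,p)])
        cv2.fillConvexPoly(M,cv2.convexHull((((pts-[x0,y0]+.5)*K)).astype(np.int32)),1)
    M=M>0; return -float((M&m).sum())/float(((M|m)&R).sum())
for p in(.004,.008,.012,.016,.020,.024):
    r=minimize(lambda q:cost((p,*q)),[.036,.010],method="Nelder-Mead",options=dict(initial_simplex=[[.036,.010],[.030,.010],[.036,.007]])); print(p,r.x,r.fun)
print("xp",P[3])
E
```

```text
0.004 [0.0298 0.0122] -0.7747456059204441
0.008 [0.0316 0.011 ] -0.844428247489472
0.012 [0.0336 0.0096] -0.9034056789911641
0.016 [0.0358 0.0086] -0.865782582988428
0.02 [0.0368 0.0081] -0.768798751950078
0.024 [0.0343 0.009 ] -0.7196948873007146
xp 0.010814721243105481
```

```bash
python3 - <<'E'
from h import *
import cv2
np.set_printoptions(suppress=True,precision=4)
D=cv2.imread("pics/D4.png"); D0=cv2.imread("pics/side0.png")
P,_=stopfit()
for u in (345,365,385):
    print(u); 
    for v in range(298,336): print(v,D[v,u],D0[v,u],ray("side",u,v,.103)[1].round(4),ray("side",u,v,.1)[1].round(4))
E
```

```text
345
298 [31 36 41] [110 152 189] -0.2155 -0.2103
299 [31 37 41] [110 152 189] -0.2183 -0.2131
300 [33 39 44] [110 151 189] -0.2211 -0.2159
301 [37 44 49] [108 149 187] -0.2238 -0.2187
302 [38 46 50] [107 148 185] -0.2266 -0.2215
303 [40 47 52] [106 147 184] -0.2293 -0.2242
304 [42 50 55] [105 146 183] -0.232 -0.2269
305 [51 59 65] [105 145 182] -0.2346 -0.2296
306 [60 69 76] [104 144 181] -0.2373 -0.2323
307 [60 70 77] [105 146 182] -0.2399 -0.2349
308 [55 64 70] [106 146 183] -0.2426 -0.2376
309 [52 61 67] [108 149 185] -0.2452 -0.2402
310 [52 61 68] [108 149 186] -0.2477 -0.2428
311 [49 57 64] [107 148 186] -0.2503 -0.2454
312 [40 47 53] [106 146 182] -0.2529 -0.248
313 [33 39 43] [104 143 178] -0.2554 -0.2505
314 [35 39 43] [101 140 175] -0.2579 -0.2531
315 [50 56 61] [100 139 173] -0.2604 -0.2556
316 [71 85 99] [ 99 138 173] -0.2629 -0.2581
317 [ 78 104 129] [100 139 173] -0.2654 -0.2606
318 [ 76 109 139] [101 140 174] -0.2678 -0.263
319 [ 67  99 129] [101 139 174] -0.2703 -0.2655
320 [ 52  77 102] [ 99 137 172] -0.2727 -0.2679
321 [36 54 71] [ 99 138 172] -0.2751 -0.2704
322 [30
[... 3304 characters left out ...]
 121] [109 113 118] -0.298 -0.2935
320 [77 80 83] [76 79 82] -0.3004 -0.2958
321 [68 71 73] [67 70 72] -0.3027 -0.2982
322 [68 70 72] [65 68 71] -0.305 -0.3005
323 [68 70 73] [66 68 71] -0.3073 -0.3028
324 [68 70 73] [66 68 71] -0.3095 -0.305
325 [69 72 75] [66 70 72] -0.3118 -0.3073
326 [70 73 75] [67 70 72] -0.314 -0.3096
327 [69 71 74] [66 69 72] -0.3162 -0.3118
328 [68 71 74] [67 69 72] -0.3184 -0.314
329 [68 71 73] [65 68 71] -0.3206 -0.3163
330 [67 70 72] [66 69 71] -0.3228 -0.3184
331 [67 70 72] [65 68 70] -0.325 -0.3206
332 [66 68 71] [64 67 69] -0.3271 -0.3228
333 [67 69 72] [65 67 70] -0.3293 -0.325
334 [71 74 77] [70 72 75] -0.3314 -0.3271
335 [88 92 95] [85 89 92] -0.3335 -0.3292
```

jog_arm(deltas=[0, 0.0009, 0, 0, 0, 0, -1, 0, 0.0018, 0, 0, 0, 0, -1, 0, 0.0018, 0, 0, 0, 0, -0.7, 0, 0.0018, 0, 0, 0, 0, -0.5, 0, 0.0018, 0, 0, 0, 0, -0.3, 0, 0.0018, 0, 0, 0, 0, 0, 0, 0.0018, 0, 0, 0, 0, 0, 0, 0.0018, 0, 0, 0, 0, 0], squeeze=20)

```text
time: 10.2
tool_pos: [0.4692, -0.036, 0.1815]
tcp_rot: [0.049, -3.141, 0.0]
wrist_force: [1.4, -0.4, 0.3]
width: 0.502
grip_force: 0.0
```

jog_arm(deltas=[0, 0, -0.01, 0, 0, 0, 0, 0, 0, -0.03, 0, 0, 0, 0, 0, 0, -0.05, 0, 0, 0, 0, 0, 0, -0.06, 0, 0, 0, 0, 0, 0.02, -0.06, 0, 0, 0, -1, 0, 0.045, -0.06, 0, 0, 0, -1, 0, 0.068, -0.06, 0, 0, 0, -1, 0, 0.068, -0.06, 0, 0, 0, -1])

```text
time: 11.0
tool_pos: [0.4669, 0.034, 0.2417]
tcp_rot: [-0.053, 3.141, 0.001]
wrist_force: [-0.2, -0.1, -0.6]
width: -0.0
grip_force: 0.0
```

```bash
python3 - <<'E'
from workcell import *
from h import *
import cv2
D=read_camera("side")["color"];S=read_camera("scene")["color"];W=read_camera("wrist")
s=readout.read_state();print(s["tool_pos"],s["tcp_rot"],s["wrist_force"].round(2),s["width"])
D4=cv2.imread("pics/D4.png")
for u in (345,385): print([(v,int(D4[v,u,2]),int(D[v,u,2])) for v in range(306,330,2)])
# red pedal centroid
for n,c in (("scene",S),("wrist",W["color"])):
    b,g,r=[c[...,i].astype(int) for i in range(3)]; m=((r>110)&(g<70)&(b<70)).astype(np.uint8)
    m=cv2.morphologyEx(m,cv2.MORPH_CLOSE,np.ones((9,9)))
    N,l,st,ce=cv2.connectedComponentsWithStats(m)
    if n=="wrist": C["wrist"]=(W["fx"],W["cx"],W["cy"],W["origin"],W["attitude"])
    for i in range(1,N):
        if st[i,4]>60: print(n,st[i],ce[i].round(1),ray(n,*ce[i],.128).round(4))
E
```

```text
[0.46708343 0.03181567 0.24156125] [-5.02809359e-02  3.14114007e+00 -9.84202278e-04] [-0.02 -0.23 -0.81] -0.0003926948379857139
[(306, 76, 82), (308, 70, 70), (310, 68, 66), (312, 53, 51), (314, 43, 42), (316, 99, 97), (318, 139, 137), (320, 102, 99), (322, 59, 57), (324, 55, 54), (326, 43, 42), (328, 143, 141)]
[(306, 140, 139), (308, 98, 93), (310, 58, 57), (312, 54, 53), (314, 70, 68), (316, 160, 158), (318, 161, 159), (320, 83, 83), (322, 72, 71), (324, 73, 71), (326, 75, 73), (328, 74, 72)]
scene [339 272  25  21 292] [350.8 281.8] [0.4687 0.0308 0.128 ]
wrist [ 294  219   45   42 1813] [315.6 239.1] [0.4649 0.0335 0.128 ]
wrist [435 343  11  25 177] [440.  354.7] [0.5669 0.1444 0.128 ]
wrist [589 347  18  32 207] [598.4 361.5] [0.5694 0.2834 0.128 ]
wrist [511 367  38  10 247] [528.6 371.2] [0.5817 0.2251 0.128 ]
```

jog_arm(deltas=[0, 0, 0.015, 0, 0, 0, -1, 0, 0, 0.032, 0, 0, 0, -1, 0, 0, 0.05, 0, 0, 0, -1, 0, 0, 0.066, 0, 0, 0, -1, 0, 0, 0.078, 0, 0, 0, -1, 0, 0, 0.086, 0, 0, 0, -1, 0, 0, 0.09, 0, 0, 0, -1, 0, 0, 0.09, 0, 0, 0, -1])

```text
time: 11.95
tool_pos: [0.4669, 0.032, 0.151]
tcp_rot: [0.049, -3.14, 0.0]
wrist_force: [0.7, 0.2, 0.5]
width: 0.001
grip_force: 0.0
```

jog_arm(deltas=[0, 0, 0.0015, 0, 0, 0, -1, 0, 0, 0.003, 0, 0, 0, -1, 0, 0, 0.0045, 0, 0, 0, -1, 0, 0, 0.006, 0, 0, 0, -1, 0, 0, 0.0075, 0, 0, 0, -1, 0, 0, 0.009, 0, 0, 0, -1, 0, 0, 0.01, 0, 0, 0, -1, 0, 0, 0.01, 0, 0, 0, -1])

```text
time: 12.75
tool_pos: [0.4671, 0.0322, 0.1414]
tcp_rot: [-0.049, 3.141, 0.0]
wrist_force: [0.9, 0.7, 0.6]
width: -0.001
grip_force: 0.3
```

jog_arm(deltas=[0, 0, 0.001, 0, 0, 0, -1, 0, 0, 0.002, 0, 0, 0, -1, 0, 0, 0.003, 0, 0, 0, -1, 0, 0, 0.003, 0, 0, 0, -1])

```text
time: 13.15
tool_pos: [0.4671, 0.0322, 0.1383]
tcp_rot: [0.049, -3.141, -0.0]
wrist_force: [0.1, 0.1, 0.9]
width: -0.006
grip_force: 0.3
```

jog_arm(deltas=[0, 0, 0.001, 0, 0, 0, -1, 0, 0, 0.002, 0, 0, 0, -1, 0, 0, 0.003, 0, 0, 0, -1, 0, 0, 0.003, 0, 0, 0, -1])

```text
time: 13.55
tool_pos: [0.467, 0.0321, 0.1353]
tcp_rot: [0.049, -3.141, 0.0]
wrist_force: [0.4, 1.4, 1.1]
width: 0.005
grip_force: 0.2
```

```bash
python3 - <<'E'
from workcell import *
from h import *
for i in range(3):
    D=read_camera("side")["color"]; s=readout.read_state();print(s["tool_pos"],s["wrist_force"].round(2),s["torque"].round(3))
c=read_camera("scene")["color"]
b,g,r=[c[...,i].astype(int) for i in range(3)]; m=(r>110)&(g<70)&(b<70); m[:250]=0;m[:,:330]=0;m[310:]=0;m[:,380:]=0
v,u=np.nonzero(m); print(len(u),u.min(),u.max(),v.min(),v.max()); print("pred up",proj("scene",np.array([.467,.0322,.128])),"down10",proj("scene",np.array([.467,.0322,.118])))
E
```

```text
[0.46696411 0.03211606 0.13528007] [0.36 0.32 0.48] [ 0.035 -0.007 -0.013]
[0.46694217 0.03208712 0.13529721] [-0.22 -0.16  0.51] [ 0.048 -0.032 -0.007]
[0.46693841 0.03209059 0.1353111 ] [ 0.48  0.72 -0.18] [0.026 0.013 0.   ]
101 338 362 281 296
pred up [351.29332743 282.70503675] down10 [351.13435464 286.15234265]
```

jog_arm(deltas=[0, 0, 0.001, 0, 0, 0, -1, 0, 0, 0.002, 0, 0, 0, -1, 0, 0, 0.002, 0, 0, 0, -1])

```text
time: 14.05
tool_pos: [0.4673, 0.0321, 0.134]
tcp_rot: [-0.049, 3.141, -0.0]
wrist_force: [-2.2, -0.8, 4.5]
width: 0.001
grip_force: 2.4
```

jog_arm(deltas=[0, 0, 0.0005, 0, 0, 0, -1, 0, 0, 0.001, 0, 0, 0, -1, 0, 0, 0.001, 0, 0, 0, -1])

```text
time: 14.35
tool_pos: [0.4674, 0.0322, 0.1334]
tcp_rot: [-0.049, 3.141, 0.0]
wrist_force: [-2.1, -0.3, 7.3]
width: -0.002
grip_force: 3.6
```

```bash
python3 - <<'E'
from workcell import *
for i in range(3):
    read_camera("side"); s=readout.read_state();print(s["tool_pos"],s["wrist_force"].round(2),s["torque"].round(3))
E
```

```text
[0.46737102 0.03219693 0.13341058] [-2.54 -0.23  6.86] [0.075 0.425 0.039]
[0.46738162 0.03218625 0.13342691] [-1.56 -0.57  6.7 ] [ 0.102  0.424 -0.073]
[0.46737408 0.03220587 0.13342546] [-2.42  0.79  7.6 ] [0.062 0.426 0.004]
```

jog_arm(deltas=[0, 0, 0.0004, 0, 0, 0, -1, 0, 0, 0.0007, 0, 0, 0, -1, 0, 0, 0.0007, 0, 0, 0, -1, 0, 0, 0.0007, 0, 0, 0, -1])

```text
time: 14.9
tool_pos: [0.4675, 0.0322, 0.133]
tcp_rot: [-0.049, 3.141, 0.0]
wrist_force: [-3.1, 1.0, 9.3]
width: 0.003
grip_force: 4.5
```

jog_arm(deltas=[0, 0, -0.001, 0, 0, 0, -1, 0, 0, -0.002, 0, 0, 0, -1, 0, 0, -0.004, 0, 0, 0, -1, 0, 0, -0.007, 0, 0, 0, -1, 0, 0, -0.015, 0, 0, 0, -1, 0, 0, -0.035, 0, 0, 0, -1, 0, 0, -0.07, 0, 0, 0, -1, 0, 0, -0.11, 0, 0, 0, -1])

```text
time: 15.7
tool_pos: [0.4659, 0.0321, 0.2419]
tcp_rot: [0.049, -3.138, -0.0]
wrist_force: [0.8, -0.6, 0.4]
width: 0.002
grip_force: 0.0
```

jog_arm(deltas=[0, 0, -0.01, 0, 0, 0, -1, 0, 0, -0.01, 0, 0, 0, -1, 0, 0, -0.01, 0, 0, 0, -1, 0, 0, -0.01, 0, 0, 0, -1])

```text
time: 16.1
tool_pos: [0.4658, 0.0321, 0.2498]
tcp_rot: [0.049, -3.138, -0.0]
wrist_force: [0.3, -0.1, -0.1]
width: 0.0
grip_force: 0.0
```

```bash
python3 - <<'E'
from workcell import *
from h import *
import cv2
D=read_camera("side")["color"];c=read_camera("scene")["color"]
s=readout.read_state();print(s["tool_pos"],s["wrist_force"].round(2))
D4=cv2.imread("pics/D4.png")
for u in (345,385): print([(v,int(D4[v,u,2]),int(D[v,u,2])) for v in range(306,330,2)])
b,g,r=[c[...,i].astype(int) for i in range(3)]; m=((r>110)&(g<70)&(b<70)).astype(np.uint8); m=cv2.morphologyEx(m,cv2.MORPH_CLOSE,np.ones((9,9)))
N,l,st,ce=cv2.connectedComponentsWithStats(m)
for i in range(1,N):
    if st[i,4]>60: print(st[i],ce[i].round(1))
print(proj("scene",np.array([.467,.0322,.116])))
E
```

```text
[0.46594801 0.03212311 0.24981727] [-0.19 -0.01  0.77]
[(306, 76, 74), (308, 70, 72), (310, 68, 69), (312, 53, 52), (314, 43, 40), (316, 99, 82), (318, 139, 132), (320, 102, 105), (322, 59, 59), (324, 55, 53), (326, 43, 42), (328, 143, 140)]
[(306, 140, 136), (308, 98, 101), (310, 58, 59), (312, 54, 54), (314, 70, 68), (316, 160, 158), (318, 161, 158), (320, 83, 83), (322, 72, 71), (324, 73, 72), (326, 75, 73), (328, 74, 72)]
[339 276  24  21 290] [350.8 285.4]
[351.10283869 286.83576227]
```

```bash
python3 -c "
from workcell import *
print(finish_job())"
```

```text
the job is handed in; nothing more can be done
None
```

The job is handed in at about 16 s of the 53 s allowed: the trolley is parked against the stop, let go, and its floor-lock pedal pressed with about 9 N; the judge's verdict was not shown, and the foot's bearing force after release could not be measured.

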